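Lay the breakfast place on the mat

ROBOT

A 7-joint arm with a two-finger parallel gripper is mounted at the origin on the work surface. World frame = base frame: x ahead of the robot, y to its left, z up, the work surface at z = 0. Lengths are in mm, angles in rad, forces in N, time in s.
With the tool pointing down it reaches from about 400 to 875 mm from the base axis. Payload 4.4 kg.
Tool frame: the origin (TCP) lies midway between the tips of the shut fingers; the grasp point (between the pads) lies 19 mm behind it; z points along the fingers, y is the line along which they close (so a half turn about z gives the same grasp; the last joint's range is limited). The gripper opens to 85 mm and grips with 20 to 120 N. Pads are 22 mm wide; open, the fingers measure 114 mm over their backs; the gripper's body (76 mm by 85 mm) begins 54 mm behind the grasp point. The pads swing forward as they close: fully open they stand 13 mm farther back than shut.
Start: joints at [-1.239, 0.628, 0.038, 1.517, -0.027, 0.996, -0.02], TCP at [251.782, 599.269, 231.313] pointing down, gripper open.
Joint ranges: [-3.06, 3.06], [-0.37, 2.12], [-1.25, 1.32], [0.18, 2.47], [-1.1, 4.24], [0.23, 1.98], [-2.94, 2.94]. Speed limits (rad/s): [2.57, 2.57, 3.14, 3.14, 3.14, 3.14, 3.14].

INTERFACE

Orientations are given as [roll, pitch, yaw] about the fixed x, y, z axes, in that order (R = Rz(yaw) Ry(pitch) Rx(roll)).
In Python, from cell import readout, optics, order gives the robot as it stands.
- The arm moves only by the shell command python3 -m jog 'ROWS'. ROWS is a JSON object of lists of equal length, an entry for each row: "claw": the opening, from 0 (shut) to 1 (fully open); "xyz": the shift along the tool's x, y, z each as a share of 0.1 m, from -1 to 1, a list of three; "twist": the turn, a rotation vector about the tool's x, y, z each as a share of 180 degrees, from -1 to 1, a list of three. A call has 1 to 12 rows; each row shifts and turns the commanded pose from where the row before left it, along the tool's axes as they then stand; what a row does not reach is not made up. A row lasts 1/8 s, in which the tool goes at most 62.5 mm and 10.7 degrees, less where a joint would pass 70% of its speed; a pose out of reach is approached as far as the arm can. A call with a number of a shift or a turn outside -1 to 1 is refused whole. A call with a gripper value outside its range is refused whole. The fingers move at their own pace and stop on an object; the grip force is fixed at half the most. Time passes only in rows, so rows that do not move let the fingers close. It gives the time, the measured TCP pose, the force, the opening and the grip force at its end, in the units of the state.
- readout.read_state(): the state, without advancing time (a new reading comes with each control period).
- optics.get_image(name): name is "scene" or "top"; returns a dict with "color" (400x640x3 uint8, red, green, blue), "fovy" (degrees; the focal length in pixels is half the picture's height over the tangent of half this angle, whatever the lens; pixels are square), "cx", "cy" (the principal point, pixels), "view" (4x4, takes a point from world to camera coordinates). Camera axes: x right, y up, looking along -z (the intrinsics and any distortion apply to the point x, -y, -z); pixel columns grow to the right and rows downward; lengths in mm; the calibration is good to about 2 mm. A picture is of the moment at which its call begins. There is no depth.
- order.finish_job(): hands the job in; it is judged then, once.
Trained networks look in the newest picture that a camera, given by its name, has taken for a name from the list of things; names that differ only in an ending like _2 or _b are one class to them, and where a whole thing is asked for, a point or a joint stands for the part that bears it (a point fixed in the world has none). Each returns a list of dicts, best first, with "score" (0 to 1); they miss things now and then, are a little off and sometimes report something else, mostly with a low value. They report only what shows in the picture. A call takes as long as a camera call. They do not tell look-alikes from the thing itself.
- optics.boxes_of(camera, label): "rect" ([left, top, width, height] in pixels, round what is visible of it).
The state is a dict: "clock": time; "qpos": joint angles; "qd": joint speeds; "tau": joint torques, N m; "eef_pos": TCP position; "tool_rot": TCP orientation; "force": force on the tool from outside, world axes, zero at the start; "torque": the same for the moment, N m; "width": finger opening in mm; "gripper_force": force on a finger pad.
Only numpy, scipy, OpenCV 4.12 (cv2) and the standard library are available. Lean on these libraries where they do the work, as an engineer would, in place of code of your own. Each camera call takes 0.05 s, during which the arm holds its last target. There are 200 camera calls.

TASK

Lay the breakfast place on the cork mat, left, right and behind being as seen from the robot along the mat's short sides: stand the egg cup in the middle of the plate with the egg upright in it, lay the teaspoon (the smaller spoon) close to the right of the plate, level with it and parallel to the mat's short sides with its bowl away from the robot, stand the small blue cup straight behind the teaspoon, in line with it, and the salt tin straight behind the middle of the plate, to the left of the cup. Leave about 2 cm clear between the plate and the teaspoon, the teaspoon and the cup, and the plate and the tin. Lift only the small cup out of the larger one, and leave the larger cup, the tablespoon, the plate and the fork where they are.

Things in the scene. Friction and masses are not known exactly. Their poses are not given: they have to be found in the camera images.
- mat: Cork placemat, 280 x 360 x 3 mm, lying fixed on the worktop, to the robot's left or right. Origin: centre of its underside (on the worktop, z = 0). +x points away from the robot (the direction called 'behind'), along its 280 mm sides; +y to the left; +z up. It may be turned by up to 0.2 rad.
- plate: White ceramic side plate, 140 mm across and 13 mm high, standing loose (0.3 kg) on the mat, already in its place. Origin: centre of its underside. Its flat inner floor is 5 mm above the origin and about 80 mm across. Its axes are parallel to the mat's.
- fork: Steel table fork, 170 mm long, 23 mm wide, lying to the left of the plate, already in its place. Origin: under its middle; +x towards the tines.
- egg_cup: White ceramic egg cup on a foot, 54 mm high, 45 mm across at the rim (38 mm inside), bowl 43 mm across 14 mm below the rim, foot 42 mm, 0.06 to 0.11 kg. It starts on a brown wooden plank (280 x 360 mm, top 18 mm above the worktop) beside the mat. Origin: centre of its underside, +z up. An egg seated in it has its origin 67 mm above this one.
- egg: Brown hen's egg, hard, 44 mm across, 57 mm high, 60 g, upright in a fixed pale wooden egg rack (46 x 84 x 20 mm, two holes) on the plank. Origin: on its axis at its widest place, 26 mm above its lower end; +z up. At the start the origin is 14 mm above the rack's top, in the egg cup 13 mm above that cup's rim: fingertips must not reach more than 12 mm below the origin.
- cup: The smaller of two blue plastic cups: a tapered tumbler 100 mm high, 64 mm across outside at the rim and 45 mm at the foot, 0.05 kg, nested upright inside the larger cup. Origin: centre of its underside, +z up. At the start its rim is 30 mm above the larger cup's rim; only that band of it is free to be gripped.
- large_cup: The larger blue plastic cup, 75 mm high, 80 mm across at the rim, 0.06 kg, standing loose on the plank with the smaller cup nested in it (the smaller cup's foot is 5 mm above this cup's underside). Origin: centre of its underside, +z up.
- teaspoon: The smaller of two steel spoons, 136 mm long, lying on the plank with its bowl away from the robot; bowl 52 x 31 mm at one end. Origin: under its middle, on the surface; +x to the bowl, +z up. The handle there is 9 mm wide, its top 10 mm above the origin; 30 g; it balances 19 mm from the origin towards the bowl; gripped 10 mm from the origin (8 mm wide) it stays level.
- tablespoon: The larger steel spoon, 190 mm long, bowl 72 x 40 mm, lying beside the teaspoon on the plank. Origin: under its middle; +x towards the bowl.
- tin: Small round metal salt tin with a ribbed twist cap, 58 mm across and 51 mm high, 0.08 to 0.17 kg, standing on the plank. Origin: centre of its underside, +z up.
Mind the look-alikes: they are no part of the job. Leave any green or pink look-alike of the tin alone.

How it is judged (in metres and radians):
At the end, for the whole second after the job is handed in: Egg cup on plate, centred to 15 mm, egg upright in it. Teaspoon 87-125 mm right of the plate's centre, level to 30 mm, parallel to 0.2 rad, bowl away. Cup 100-150 mm ahead of the spoon's middle, in line to 18 mm. Tin 102-148 mm behind the plate's centre, in line to 18 mm. All upright, at rest (horizontal distance between egg_cup and plate below 0.015 m and z of egg_cup in the frame of plate between 0.001 and 0.009 m and angle between each of egg_cup, cup, tin's own z axis and vertical below 0.12 rad and horizontal distance between egg and egg_cup below 0.01 m and z of egg in the frame of egg_cup between 0.055 and 0.08 m and angle between egg's own z axis and vertical below 0.6 rad and y of teaspoon in the frame of plate between -0.125 and -0.087 m and x of teaspoon in the frame of plate between -0.03 and 0.03 m and angle between the x axis of teaspoon and the x axis of mat, either way round below 0.2 rad and y of plate in the frame of teaspoon above 0.06 m and height (world z) of each of teaspoon, cup, tin below 0.012 m and angle between teaspoon's own z axis and vertical below 0.15 rad and x of cup in the frame of teaspoon between 0.1 and 0.15 m and y of cup in the frame of teaspoon between -0.018 and 0.018 m and x of tin in the frame of plate between 0.102 and 0.148 m and y of tin in the frame of plate between -0.018 and 0.018 m and linear speed of each of egg_cup, egg, cup, teaspoon, tin below 0.02 m/s); the robot touches nothing.
It fails at once if the larger cup is lifted, tipped or moved by more than 25 mm (distance of large_cup from where it was at the start of the episode above 0.025 m or height (world z) of large_cup above 0.03 m or angle between large_cup's own z axis and vertical above 0.3 rad).
It fails at once if the plate is moved by more than 15 mm (distance of plate from where it was at the start of the episode above 0.015 m).
It fails at once if the fork or the tablespoon is moved by more than 25 mm (distance of any of fork, tablespoon from where it was at the start of the episode above 0.025 m).
It also fails if it takes over 131 s, if anything falls off the work surface, if the arm or the gripper's body presses on something with over 40 N, if the wrist force passes 120 N, or if a joint passes its speed limit or range.

## Working session

There is one attempt and no reset: what is moved stays moved. The work goes in short steps, Python scripts to look and compute and a shell command to move; the robot and the scene stay as the last step left them, time stands still between calls to the robot, and variables do not carry over. Pictures are saved under pics/ and viewed, at most 14 in all, crops included, and the job is handed in when it is done.

```bash
mkdir -p pics; ls; python3 - <<'E'
from cell import readout, optics
import cv2, numpy as np
s=readout.read_state(); print({k:np.round(v,3).tolist() for k,v in s.items()})
for n in ("scene","top"):
    im=optics.get_image(n); cv2.imwrite(f"pics/{n}0.png",im["color"][:,:,::-1])
    print(n,im["fovy"],im["cx"],im["cy"],np.round(im["view"],4).tolist(),[k for k in im])
    for l in "mat plate fork egg_cup egg cup large_cup teaspoon tablespoon tin".split():
        print(l,[(np.round(d["rect"]).tolist(),round(d["score"],2)) for d in optics.boxes_of(n,l)][:4])
E
```

```text
pics
{'clock': 0.0, 'qpos': [-1.239, 0.629, 0.038, 1.518, -0.027, 0.996, -0.02], 'qd': [-0.0, -0.001, 0.001, 0.001, 0.001, -0.0, -0.001], 'tau': [0.0, -56.34, 1.226, -19.345, 0.011, 0.011, -0.0], 'eef_pos': [251.518, 598.676, 230.392], 'tool_rot': [-3.14, 0.0, 2.744], 'force': [0.351, 0.498, -0.443], 'torque': [-0.034, 0.007, 0.003], 'gripper_force': 0.0, 'width': 85.337}
scene 56.37555354094745 322.488780282018 203.20260963880548 [[-0.7804, 0.625, 0.0191, 371.4567], [-0.4329, -0.5622, 0.7046, 97.8353], [0.4511, 0.5417, 0.7093, -1156.8575], [0.0, 0.0, 0.0, 1.0]] ['color', 'fovy', 'cx', 'cy', 'view']
mat [([282.0, 235.0, 207.0, 165.0], 0.96)]
plate [([369.0, 289.0, 66.0, 61.0], 0.96)]
fork [([400.0, 342.0, 65.0, 50.0], 0.7), ([237.0, 138.0, 24.0, 22.0], 0.25)]
egg_cup [([248.0, 210.0, 22.0, 29.0], 0.74)]
egg [([292.0, 202.0, 14.0, 17.0], 0.79)]
cup [([239.0, 138.0, 21.0, 22.0], 0.8), ([289.0, 203.0, 17.0, 18.0], 0.66)]
large_cup [([237.0, 150.0, 28.0, 29.0], 0.7)]
teaspoon [([236.0, 198.0, 47.0, 14.0], 0.58)]
tablespoon [([222.0, 181.0, 58.0, 29.0], 0.68)]
tin [([241.0, 115.0, 19.0, 2
[... 272 characters left out ...]
51, 0.9962, -1755.8601], [0.0, 0.0, 0.0, 1.0]] ['color', 'fovy', 'cx', 'cy', 'view']
mat [([179.0, 130.0, 117.0, 96.0], 0.67)]
plate [([213.0, 168.0, 39.0, 44.0], 0.9)]
fork [([195.0, 160.0, 13.0, 46.0], 0.58), ([396.0, 145.0, 17.0, 21.0], 0.26)]
egg_cup [([337.0, 145.0, 14.0, 14.0], 0.45), ([182.0, 133.0, 116.0, 93.0], 0.26)]
egg [([330.0, 178.0, 15.0, 12.0], 0.66)]
cup [([398.0, 175.0, 20.0, 21.0], 0.7)]
large_cup [([396.0, 173.0, 22.0, 23.0], 0.46)]
teaspoon [([364.0, 151.0, 10.0, 41.0], 0.64)]
tablespoon [([375.0, 142.0, 11.0, 59.0], 0.71), ([181.0, 132.0, 114.0, 93.0], 0.65)]
tin [([412.0, 250.0, 18.0, 20.0], 0.73), ([431.0, 228.0, 15.0, 13.0], 0.51), ([454.0, 206.0, 19.0, 20.0], 0.51)]
```

```bash
python3 - <<'E'
import cv2
a=cv2.imread("pics/top0.png")[110:290,170:490]
cv2.imwrite("pics/t1.png",cv2.resize(a,None,fx=2.5,fy=2.5,interpolation=cv2.INTER_CUBIC))
a=cv2.imread("pics/scene0.png")[100:270,190:350]
cv2.imwrite("pics/s1.png",cv2.resize(a,None,fx=3.5,fy=3.5,interpolation=cv2.INTER_CUBIC))
E
```

```text
(no output)
```

View pics/t1.png

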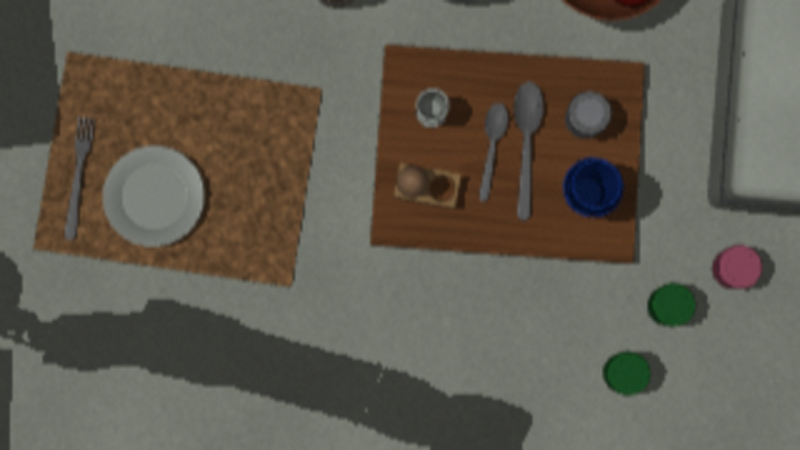

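View pics/s1.png

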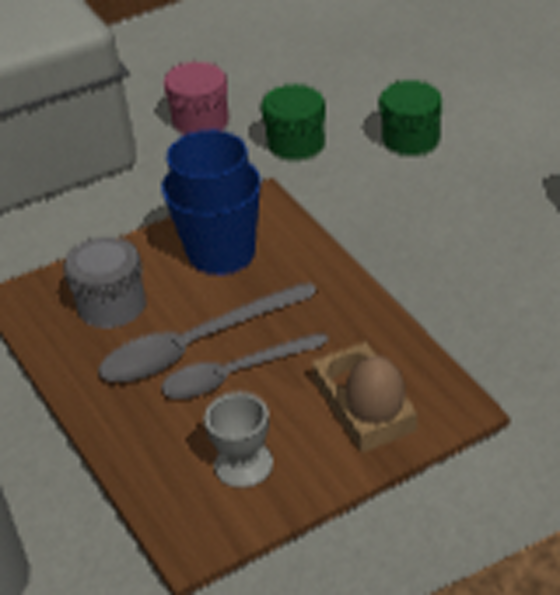

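Robot is at the bottom of the top view. Candidates in the top crop (px):
- **Tins:** grey tin (589,114), which is the one I want. The green ones at (673,305) and (627,373) and the pink one at (738,267) are look-alikes.
- **Spoons:** teaspoon, shorter, at (492,150). Tablespoon at (525,150).
- **Cups:** the small blue cup is the inner one at (593,187), nested in the larger.
- **Others:** egg cup (433,107), egg (411,180) in the left hole of the rack.

In the scene crop the tin is (105,280), the egg (376,390) and the egg cup (238,440).

```bash
cat > h.py <<'E'
import cv2, numpy as np
from scipy.optimize import least_squares
from cell import readout, optics
def grab(n):
    im=optics.get_image(n); im["f"]=200/np.tan(np.radians(im["fovy"]/2)); im["hsv"]=cv2.cvtColor(im["color"],cv2.COLOR_RGB2HSV).astype(int); return im
def proj(im,P):
    P=np.atleast_2d(P); V=np.array(im["view"]); c=P@V[:3,:3].T+V[:3,3]
    return np.c_[im["cx"]+im["f"]*c[:,0]/-c[:,2], im["cy"]-im["f"]*c[:,1]/-c[:,2]]
def back(im,uv,z):
    uv=np.atleast_2d(uv); V=np.array(im["view"]); R=V[:3,:3]; o=-R.T@V[:3,3]
    d=np.c_[(uv[:,0]-im["cx"])/im["f"],-(uv[:,1]-im["cy"])/im["f"],-np.ones(len(uv))]@R
    return (o+d*((z-o[2])/d[:,2])[:,None])[:,:2]
def revol(prof,x,y,z0):
    t=np.linspace(0,2*np.pi,36,endpoint=False)
    return np.vstack([np.c_[x+r*np.cos(t),y+r*np.sin(t),np.full(36,z0+z)] for r,z in prof])
def cen(im,profs,x,y,z0):
    m=np.zeros((1600,2560),np.uint8)   # union of convex hulls, 16x finer centroid
    for p in profs:
        h=cv2.convexHull(proj(im,revol(p,x,y,z0)).astype(np.float32))[:,0]
        cv2.fillPoly(m,[np.round(((h+.5)*4-.5)*16).astype(np.int32)],255,shift=4)
    M=cv2.moments(m,True); return np.array([(M["m10"]/M["m00"]+.5)/4-.5,(M["m01"]/M["m00"]+.5)/4-.5])
def fit(im,mask,profs,z0):
    M=cv2.moments(mask.astype(np.uint8),True); c=np.array([M["m10"],M["m01"]])/M["m00"]
    p=back(im,c,z0+20)[0]
    for _ in range(6):
        e=c-cen(im,profs,*p,z0); q=proj(im,[[*p,z0+20]])[0]; p=p+back(im,q+e,z0+20)[0]-back(im,q,z0+20)[0]
    return p,M["m00"]
def comp(mask,box):   # largest blob inside box [l,t,w,h] grown by 4 px
    l,t,w,h=[int(v) for v in box]; m=np.zeros(mask.shape,np.uint8); m[t-4:t+h+4,l-4:l+w+4]=mask[t-4:t+h+4,l-4:l+w+4]
    n,L,S,C=cv2.connectedComponentsWithStats(m); return (L==1+np.argmax(S[1:,4])) if n>1 else m>0
PLATE=[[(45,0),(70,13)]]; EC=[[(21,0),(8,15)],[(8,15),(21.5,40),(22.5,54)]]; TIN=[[(29,0),(29,51)]]
CUP=[[(22.5,0),(32,100)]]; NEST=[[(28,0),(40,75)],[(22.5,5),(32,105)]]
EGG=[[(22*np.sqrt(1-(z/(26 if z<0 else 31))**2),z) for z in np.linspace(-12,31,15)]]
E
cat > m1.py <<'E'
from h import *
vis=[]
for n,b in (("top",dict(plate=[213,168,39,44],egg_cup=[336,145,14,16],cups=[396,173,22,23],tin=[396,146,19,19],tsp=[362,150,12,42],tbl=[374,141,14,58],fork=[195,155,14,52])),
            ("scene",dict(plate=[369,289,66,61],egg_cup=[248,212,20,28],cups=[237,138,28,40],tin=[208,167,24,26],tsp=[236,195,48,20]))):
    im=grab(n); H,S,V=[im["hsv"][:,:,i] for i in range(3)]
    grey=(S<85)&(V>55); blue=(abs(H-115)<13)&(S>120)
    out=im["color"][:,:,::-1].copy()
    for k,bx in b.items():
        m=comp(blue if k=="cups" else grey,bx); cs,_=cv2.findContours(m.astype(np.uint8),0,2); m=cv2.drawContours(np.zeros(m.shape,np.uint8),cs,-1,1,-1)
        if k=="cups": m=m.astype(bool)
        out[m>0]=[0,0,255] if k!="cups" else [0,255,255]
        if k in("tsp","tbl","fork"):
            r=np.argwhere(m>0)[:,::-1].astype(float); z=5 if k=="fork" else 23
            w=back(im,r,z); a=np.linalg.svd(w-w.mean(0))[2][0]; a*=np.sign(a[0]); s=(w-w.mean(0))@a
            print(n,k,"mid",np.round(w.mean(0)+a*(s.max()+s.min())/2,1),"len",round(s.max()-s.min(),1),"yaw",round(np.arctan2(a[1],a[0]),3)); continue
        pr,z0=dict(plate=(PLATE,3),egg_cup=(EC,18),cups=(NEST,18),tin=(TIN,18))[k]
        p,A=fit(im,m,pr,z0); mm=np.zeros(m.shape,np.uint8)
        for q in pr: cv2.fillPoly(mm,[np.round(cv2.convexHull(proj(im,revol(q,*p,z0)).astype(np.float32))[:,0]).astype(int)],1)
        print(n,k,np.round(p,1),"area",A,"model",mm.sum())
    vis.append(out)
    if n=="top":
        for k,c,z in (("mat",[(67,53),(321,89),(292,285),(36,249)],3),("plank",[(386,46),(646,64),(637,262),(371,245)],18)):
            q=back(im,np.array(c)/2.5+[170,110],z); print(k,np.round(q.mean(0),1),"sides",np.round(np.linalg.norm(np.roll(q,-1,0)-q,axis=1)),"yaw",[round(float(np.arctan2(*(q[i]-q[j])[::-1])),3) for i,j in((0,3),(1,2))])
        print("egg top",np.round(back(im,[[170+411/2.5,110+180/2.5]],18+40),1))
    else: print("egg scene",np.round(back(im,[[190+376/3.5,100+390/3.5]],18+36),1))
a=cv2.resize(vis[0][125:215,180:440],None,fx=3,fy=3,interpolation=0); b=cv2.resize(vis[1][130:260,195:455],None,fx=3,fy=3,interpolation=0)
b=b[:330]
cv2.imwrite("pics/m1.png",np.vstack([a,b]))
E
python3 m1.py
```

```text
top plate [462.8 260.2] area 1340.0 model 1344
top egg_cup [ 584.4 -119.5] area 175.0 model 189
top cups [ 473.8 -331.2] area 427.0 model 499
top tin [ 581.8 -331. ] area 241.0 model 314
top tsp mid [ 529.5 -201.5] len 137.6 yaw -0.154
top tbl mid [ 532.3 -249.7] len 187.4 yaw -0.04
top fork mid [487.  368.3] len 169.2 yaw -0.104
mat [502.  227.5] sides [358. 275. 356. 277.] yaw [-0.116, -0.124]
plank [ 527.3 -228.9] sides [360. 274. 363. 277.] yaw [-0.057, -0.045]
egg top [[483.2 -93.6]]
scene plate [462.6 257.7] area 3110.0 model 3174
scene egg_cup [ 584.3 -121.4] area 414.0 model 456
scene cups [ 474.7 -333.8] area 886.0 model 967
scene tin [ 573.7 -350.2] area 625.0 model 546
scene tsp mid [ 529.8 -205.2] len 134.1 yaw -0.191
egg scene [[484.  -93.8]]
```

View pics/m1.png

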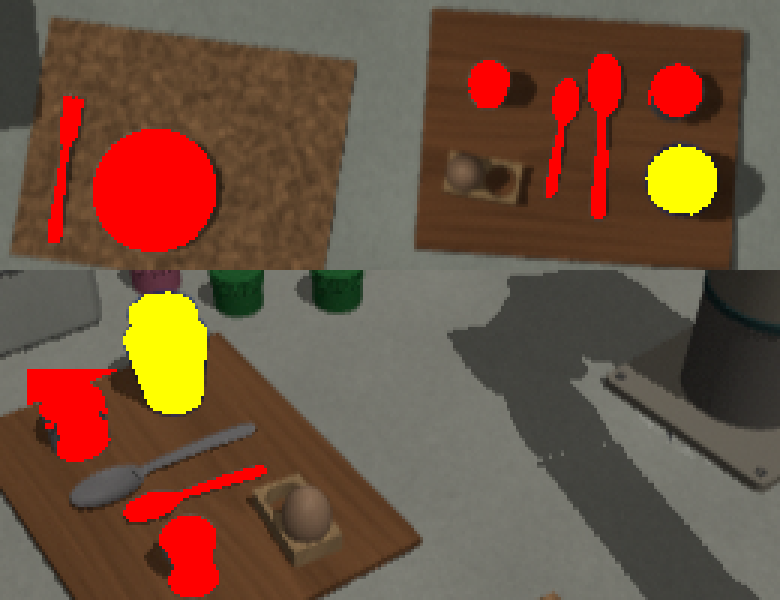

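The red and yellow masks cover the right things: teaspoon, tablespoon, egg cup, plate and cups. Only the scene tin mask bleeds into the worktop, so I use the top view for the tin. First I turn the tool parallel to the mat.

```bash
cat > go.py <<'E'
import sys, numpy as np
from scipy.spatial.transform import Rotation as R
from cell import readout
s=readout.read_state(); r=R.from_euler("xyz",s["tool_rot"]).as_matrix()
for a in sys.argv[1:]:
    t=np.array(eval(a),float); print(a,"-> tool shift /100mm",np.round(r.T@(t-s["eef_pos"])/100,3))
print("pos",np.round(s["eef_pos"],1),"rot",np.round(s["tool_rot"],3),"w",round(s["width"],1),"t",round(s["clock"],2))
E
python3 -m jog '{"claw":[1,1,1,1],"xyz":[[0,0,0],[0,0,0],[0,0,0],[0,0,0]],"twist":[[0,0,-0.044],[0,0,-0.044],[0,0,0],[0,0,0]]}'; python3 go.py "[582,-332,200]"
```

```text
clock: 1.7
eef_pos: [251.9, 599.2, 231.3]
tool_rot: [-3.142, -0.0, 3.018]
force: [0.4, 0.2, -0.5]
width: 85.9
gripper_force: 0.0
[582,-332,200] -> tool shift /100mm [-4.426 -8.833  0.313]
pos [251.9 599.2 231.3] rot [-3.142 -0.     3.018] w 85.9 t 1.7
```

```bash
python3 -m jog '{"claw":[1,1,1,1,1,1,1,1,1,1,1,1],"xyz":[[-0.37,-0.4,0.02],[-0.37,-0.4,0.02],[-0.37,-0.4,0.02],[-0.37,-0.4,0.02],[-0.37,-0.4,0.02],[-0.37,-0.4,0.02],[-0.37,-0.4,0.02],[-0.37,-0.4,0.02],[-0.37,-0.4,0.02],[-0.37,-0.4,0.02],[-0.37,-0.4,0.02],[-0.37,-0.4,0.02]],"twist":[[0,0,0],[0,0,0],[0,0,0],[0,0,0],[0,0,0],[0,0,0],[0,0,0],[0,0,0],[0,0,0],[0,0,0],[0,0,0],[0,0,0]]}'; python3 go.py "[582,-332,200]"
```

```text
clock: 3.2
eef_pos: [635.4, 67.7, 207.4]
tool_rot: [3.141, 0.0, 3.019]
force: [0.6, 1.2, -0.8]
width: 85.6
gripper_force: 0.0
[582,-332,200] -> tool shift /100mm [ 0.04  -4.032  0.073]
pos [635.4  67.7 207.4] rot [3.141 0.    3.019] w 85.6 t 3.2
```

```bash
python3 -m jog '{"claw":[1,1,1,1,1,1,1,1,1,1,1,1],"xyz":[[0,-0.4,0],[0,-0.4,0],[0,-0.4,0],[0,-0.4,0],[0,-0.4,0],[0,-0.4,0],[0,-0.4,0],[0,-0.4,0],[0,-0.4,0],[0,-0.4,0],[0,0,0],[0,0,0]],"twist":[[0,0,0],[0,0,0],[0,0,0],[0,0,0],[0,0,0],[0,0,0],[0,0,0],[0,0,0],[0,0,0],[0,0,0],[0,0,0],[0,0,0]]}'; python3 go.py "[582,-332,100]"
```

```text
clock: 4.7
eef_pos: [586.2, -327.2, 207.1]
tool_rot: [3.141, -0.0, 3.02]
force: [-0.0, 0.4, -0.7]
width: 85.4
gripper_force: 0.0
[582,-332,100] -> tool shift /100mm [ 0.035 -0.054  1.071]
pos [ 586.2 -327.2  207.1] rot [ 3.141 -0.     3.02 ] w 85.4 t 4.7
```

```bash
python3 -m jog '{"claw":[1,1,1,1,1,1,0,0,0,0,0,0],"xyz":[[0.035,-0.054,0.4],[0,0,0.4],[0,0,0.4],[0,0,0.3],[0,0,0.25],[0,0,0],[0,0,0],[0,0,0],[0,0,0],[0,0,0],[0,0,0],[0,0,0]],"twist":[[0,0,0],[0,0,0],[0,0,0],[0,0,0],[0,0,0],[0,0,0],[0,0,0],[0,0,0],[0,0,0],[0,0,0],[0,0,0],[0,0,0]]}'; python3 go.py
```

```text
clock: 6.2
eef_pos: [583.4, -333.2, 34.3]
tool_rot: [-3.141, 0.003, 3.02]
force: [0.5, 0.9, 6.1]
width: 56.4
gripper_force: 64.1
pos [ 583.4 -333.2   34.3] rot [-3.141e+00  3.000e-03  3.020e+00] w 56.4 t 6.2
```

```bash
python3 -m jog '{"claw":[0,0,0,0,0,0,0,0,0,0,0,0],"xyz":[[0,0,-0.2],[0,0,-0.4],[0,0,-0.4],[0,0,-0.4],[0.05,0.3,0],[0.05,0.4,0],[0.05,0.4,0],[0.05,0.4,0],[0.05,0.4,0],[0.05,0.4,0],[0.05,0.4,0],[0.05,0.4,0]],"twist":[[0,0,0],[0,0,0],[0,0,0],[0,0,0],[0,0,0],[0,0,0],[0,0,0],[0,0,0],[0,0,0],[0,0,0],[0,0,0],[0,0,0]]}'; python3 -m jog '{"claw":[0,0,0,0,0,0,0,0,0],"xyz":[[0.05,0.4,0],[0.05,0.4,0],[0.05,0.4,0],[0.05,0.4,0],[0.05,0.4,0],[0.05,0.4,0],[0,0.2,0],[0,0,0],[0,0,0]],"twist":[[0,0,0],[0,0,0],[0,0,0],[0,0,0],[0,0,0],[0,0,0],[0,0,0],[0,0,0],[0,0,0]]}'; python3 go.py "[585,244.4,19.5]"
```

```text
clock: 7.7
eef_pos: [579.6, -19.3, 173.5]
tool_rot: [3.142, 0.001, 3.02]
force: [1.4, 0.5, -1.3]
width: 56.7
gripper_force: 64.1
clock: 8.82
eef_pos: [581.8, 238.5, 172.4]
tool_rot: [-3.139, 0.0, 3.018]
force: [0.0, -0.3, -1.5]
width: 56.7
gripper_force: 64.1
[585,244.4,19.5] -> tool shift /100mm [-0.024  0.066  1.529]
pos [581.8 238.5 172.4] rot [-3.139  0.     3.018] w 56.7 t 8.82
```

```bash
python3 -m jog '{"claw":[0,0,0,0,0,0,0,0,0,0],"xyz":[[-0.024,0.066,0.3],[0,0,0.4],[0,0,0.3],[0,0,0.2],[0,0,0.15],[0,0,0.1],[0,0,0.05],[0,0,0.02],[0,0,0],[0,0,0]],"twist":[[0,0,0],[0,0,0],[0,0,0],[0,0,0],[0,0,0],[0,0,0],[0,0,0],[0,0,0],[0,0,0],[0,0,0]]}'; python3 go.py "[585,244.4,19.5]"
```

```text
clock: 10.07
eef_pos: [584.9, 247.8, 20.8]
tool_rot: [3.141, 0.001, 3.02]
force: [-1.3, -0.0, -1.6]
width: 56.4
gripper_force: 64.1
[585,244.4,19.5] -> tool shift /100mm [-0.005 -0.034  0.013]
pos [584.9 247.8  20.8] rot [3.141e+00 1.000e-03 3.020e+00] w 56.4 t 10.07
```

```bash
python3 -m jog '{"claw":[0,0,0,0,1,1,1,1,1,1,1,1],"xyz":[[0,-0.032,0],[0,0,0.012],[0,0,0],[0,0,0],[0,0,0],[0,0,0],[0,0,0],[0,0,0],[0,0,-0.2],[0,0,-0.4],[0,0,-0.4],[0,0,-0.4]],"twist":[[0,0,0],[0,0,0],[0,0,0],[0,0,0],[0,0,0],[0,0,0],[0,0,0],[0,0,0],[0,0,0],[0,0,0],[0,0,0],[0,0,0]]}'; python3 go.py "[539.3,-204.6,120]"
```

```text
clock: 11.58
eef_pos: [584.4, 244.5, 162.0]
tool_rot: [3.141, 0.001, 3.02]
force: [0.5, 0.9, 0.0]
width: 85.2
gripper_force: 0.0
[539.3,-204.6,120] -> tool shift /100mm [-0.096 -4.513  0.416]
pos [584.4 244.5 162. ] rot [3.141e+00 1.000e-03 3.020e+00] w 85.2 t 11.57
```

```bash
python3 -m jog '{"claw":[0.42,0.42,0.42,0.42,0.42,0.42,0.42,0.42,0.42,0.42,0.42,0.42],"xyz":[[0,-0.41,0],[0,-0.41,0],[0,-0.41,0],[0,-0.41,0],[0,-0.41,0],[0,-0.41,0],[-0.03,-0.41,0],[-0.03,-0.41,0],[-0.03,-0.41,0.1],[0,-0.41,0.1],[0,-0.41,0.1],[0,0,0.1]],"twist":[[0,0,0],[0,0,0],[0,0,0],[0,0,0],[0,0,0],[0,0,0],[0,0,0],[0,0,0],[0,0,0],[0,0,0],[0,0,0],[0,0,0.0137]]}'; python3 -m jog '{"claw":[0.42,0.42,0.42],"xyz":[[0,0,0],[0,0,0],[0,0,0]],"twist":[[0,0,0],[0,0,0],[0,0,0]]}'; python3 go.py "[539.3,-204.6,21]"
```

```text
clock: 13.08
eef_pos: [537.7, -209.6, 120.2]
tool_rot: [-3.139, 0.002, 2.969]
force: [0.1, -0.4, -0.2]
width: 35.8
gripper_force: 0.0
clock: 13.45
eef_pos: [539.2, -203.2, 119.7]
tool_rot: [3.141, 0.001, 2.979]
force: [0.6, -1.4, 0.1]
width: 35.4
gripper_force: 0.0
[539.3,-204.6,21] -> tool shift /100mm [-0.002 -0.014  0.987]
pos [ 539.2 -203.2  119.7] rot [3.141e+00 1.000e-03 2.979e+00] w 35.4 t 13.45
```

```bash
python3 -m jog '{"claw":[0.42,0.42,0.42,0.42,0.42,0.42,0.42,0.42],"xyz":[[0,0,0.3],[0,0,0.3],[0,0,0.2],[0,0,0.1],[0,0,0.05],[0,0,0.03],[0,0,0],[0,0,0]],"twist":[[0,0,0],[0,0,0],[0,0,0],[0,0,0],[0,0,0],[0,0,0],[0,0,0],[0,0,0]]}'; python3 -m jog '{"claw":[0,0,0,0,0,0],"xyz":[[0,0,0],[0,0,0],[0,0,0],[0,0,0],[0,0,0],[0,0,0]],"twist":[[0,0,0],[0,0,0],[0,0,0],[0,0,0],[0,0,0],[0,0,0]]}'; python3 go.py "[539.3,-204.6,21]"
```

```text
clock: 14.45
eef_pos: [538.8, -204.5, 21.6]
tool_rot: [-3.141, 0.001, 2.977]
force: [-0.0, 0.2, 0.5]
width: 35.6
gripper_force: 0.0
clock: 15.2
eef_pos: [538.7, -204.5, 21.4]
tool_rot: [-3.141, 0.0, 2.977]
force: [-0.6, 0.1, 6.7]
width: 5.9
gripper_force: 59.0
[539.3,-204.6,21] -> tool shift /100mm [-0.006 -0.     0.004]
pos [ 538.7 -204.5   21.4] rot [-3.141  0.     2.977] w 5.9 t 15.2
```

```bash
python3 -m jog '{"claw":[0,0,0,0,0,0,0,0,0,0,0,0],"xyz":[[0,0,-0.1],[0,0,-0.3],[0,0,-0.4],[0,0,-0.4],[0.13,0.3,0],[0.13,0.4,0],[0.13,0.4,0],[0.13,0.4,0],[0.13,0.4,0],[0.13,0.4,0],[0.13,0.4,0],[0.13,0.4,0]],"twist":[[0,0,0],[0,0,0],[0,0,0],[0,0,-0.0137],[0,0,0],[0,0,0],[0,0,0],[0,0,0],[0,0,0],[0,0,0],[0,0,0],[0,0,0]]}'; python3 -m jog '{"claw":[0,0,0,0,0],"xyz":[[0.13,0.35,0],[0,0,0],[0,0,0],[0,0,0],[0,0,0]],"twist":[[0,0,0],[0,0,0],[0,0,0],[0,0,0],[0,0,0]]}'; python3 go.py "[459.5,153.2,7]"
python3 - <<'E'
from h import *
im=grab("scene"); cv2.imwrite("pics/s2.png",cv2.resize(im["color"][60:360,240:560,::-1],None,fx=1.8,fy=1.8,interpolation=2))
E
```

```text
clock: 16.7
eef_pos: [472.4, 117.3, 141.4]
tool_rot: [3.141, 0.0, 3.02]
force: [1.0, 0.4, -0.8]
width: 6.1
gripper_force: 58.8
clock: 17.32
eef_pos: [464.4, 151.2, 141.1]
tool_rot: [-3.141, 0.0, 3.018]
force: [-0.2, 0.7, -1.1]
width: 5.9
gripper_force: 58.9
[459.5,153.2,7] -> tool shift /100mm [0.051 0.014 1.341]
pos [464.4 151.2 141.1] rot [-3.141  0.     3.018] w 5.9 t 17.32
```

View pics/s2.png

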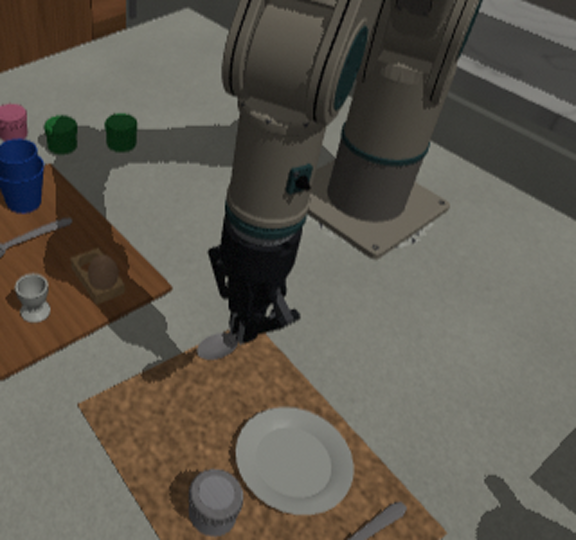

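The spoon is held with its bowl at (213,347). The tin stands behind the plate at (215,500). Lowering the spoon now.

```bash
python3 -m jog '{"claw":[0,0,0,0,0,0,0,0,0,0],"xyz":[[0.051,0.014,0.4],[0,0,0.4],[0,0,0.25],[0,0,0.13],[0,0,0.08],[0,0,0.04],[0,0,0.02],[0,0,0.01],[0,0,0],[0,0,0]],"twist":[[0,0,0],[0,0,0],[0,0,0],[0,0,0],[0,0,0],[0,0,0],[0,0,0],[0,0,0],[0,0,0],[0,0,0]]}'; python3 go.py "[459.5,153.2,7]"
```

```text
clock: 18.62
eef_pos: [459.6, 154.3, 8.6]
tool_rot: [3.141, 0.001, 3.02]
force: [0.2, -0.1, -0.5]
width: 5.7
gripper_force: 58.9
[459.5,153.2,7] -> tool shift /100mm [-0.    -0.011  0.015]
pos [459.6 154.3   8.6] rot [3.141e+00 1.000e-03 3.020e+00] w 5.7 t 18.62
```

```bash
python3 -m jog '{"claw":[0,0,0,0.33,0.33,0.33,0.33,0.33,0.33,0.33],"xyz":[[0,-0.01,0.02],[0,0,0],[0,0,0],[0,0,0],[0,0,0],[0,0,0],[0,0,-0.1],[0,0,-0.4],[0,0,-0.4],[0,0,-0.4]],"twist":[[0,0,0],[0,0,0],[0,0,0],[0,0,0],[0,0,0],[0,0,0],[0,0,0],[0,0,0],[0,0,0],[0,0,0]]}'; python3 go.py "[584.3,-120.5,130]"
```

```text
clock: 19.88
eef_pos: [458.9, 153.2, 138.0]
tool_rot: [3.142, 0.0, 3.02]
force: [0.2, -0.7, 0.3]
width: 28.5
gripper_force: 0.0
[584.3,-120.5,130] -> tool shift /100mm [-1.576 -2.565  0.08 ]
pos [458.9 153.2 138. ] rot [3.142 0.    3.02 ] w 28.5 t 19.88
```

```bash
python3 -m jog '{"claw":[0.9,0.9,0.9,0.9,0.9,0.9,0.9,0.9,0.9,0.9],"xyz":[[-0.225,-0.366,0],[-0.225,-0.366,0],[-0.225,-0.366,0],[-0.225,-0.366,0],[-0.225,-0.366,0],[-0.225,-0.366,0],[-0.225,-0.366,0],[0,0,0],[0,0,0],[0,0,0]],"twist":[[0,0,0],[0,0,0],[0,0,0],[0,0,0],[0,0,0],[0,0,0],[0,0,0],[0,0,0],[0,0,0],[0,0,0]]}'; python3 go.py "[584.3,-120.5,39]"
```

```text
clock: 21.12
eef_pos: [584.1, -118.4, 136.4]
tool_rot: [3.141, -0.0, 3.022]
force: [0.8, 0.1, 0.7]
width: 77.2
gripper_force: 0.0
[584.3,-120.5,39] -> tool shift /100mm [-0.005 -0.021  0.974]
pos [ 584.1 -118.4  136.4] rot [ 3.141 -0.     3.022] w 77.2 t 21.12
```

```bash
python3 -m jog '{"claw":[0.9,0.9,0.9,0.9,0.9,0,0,0,0,0,0],"xyz":[[-0.005,-0.021,0.4],[0,0,0.35],[0,0,0.15],[0,0,0.075],[0,0,0],[0,0,0],[0,0,0],[0,0,0],[0,0,0],[0,0,0],[0,0,0]],"twist":[[0,0,0],[0,0,0],[0,0,0],[0,0,0],[0,0,0],[0,0,0],[0,0,0],[0,0,0],[0,0,0],[0,0,0],[0,0,0]]}'; python3 go.py; python3 -m jog '{"claw":[0,0,0,0,0,0],"xyz":[[0,0,-0.1],[0,0,-0.3],[0,0,-0.4],[0,0,-0.4],[0,0,0],[0,0,0]],"twist":[[0,0,0],[0,0,0],[0,0,0],[0,0,0],[0,0,0],[0,0,0]]}'; python3 go.py "[463,259,150]"
```

```text
clock: 22.5
eef_pos: [585.6, -122.2, 40.0]
tool_rot: [3.141, 0.002, 3.02]
force: [-1.0, 0.7, 4.6]
width: 42.9
gripper_force: 60.0
pos [ 585.6 -122.2   40. ] rot [3.141e+00 2.000e-03 3.020e+00] w 42.9 t 22.5
clock: 23.25
eef_pos: [584.1, -122.4, 158.5]
tool_rot: [-3.141, -0.001, 3.02]
force: [-1.1, 0.4, -2.3]
width: 42.8
gripper_force: 61.0
[463,259,150] -> tool shift /100mm [1.664 3.639 0.086]
pos [ 584.1 -122.4  158.5] rot [-3.141e+00 -1.000e-03  3.020e+00] w 42.8 t 23.25
```

```bash
python3 -m jog '{"claw":[0,0,0,0,0,0,0,0,0,0,0,0],"xyz":[[0.14,0.3,0],[0.17,0.36,0],[0.17,0.36,0],[0.17,0.36,0],[0.17,0.36,0],[0.17,0.36,0],[0.17,0.36,0],[0.17,0.36,0],[0.17,0.36,0],[0.17,0.36,0],[0,0.07,0],[0,0,0]],"twist":[[0,0,0],[0,0,0],[0,0,0],[0,0,0],[0,0,0],[0,0,0],[0,0,0],[0,0,0],[0,0,0],[0,0,0],[0,0,0],[0,0,0]]}';  python3 -m jog '{"claw":[0,0,0],"xyz":[[0,0,0.4],[0,0,0],[0,0,0]],"twist":[[0,0,0],[0,0,0],[0,0,0]]}'; python3 go.py "[463.3,258,30.5]"
```

```text
clock: 24.75
eef_pos: [462.2, 255.9, 157.6]
tool_rot: [-3.14, -0.001, 3.021]
force: [0.3, 0.2, -0.5]
width: 43.0
gripper_force: 61.0
clock: 25.12
eef_pos: [463.2, 255.4, 119.0]
tool_rot: [-3.141, 0.0, 3.019]
force: [0.3, 0.1, -1.6]
width: 42.9
gripper_force: 61.2
[463.3,258,30.5] -> tool shift /100mm [0.002 0.026 0.885]
pos [463.2 255.4 119. ] rot [-3.141  0.     3.019] w 42.9 t 25.12
```

```bash
python3 -m jog '{"claw":[0,0,0,0,0,0,0,0,0],"xyz":[[0,0.02,0.3],[0,0,0.3],[0,0,0.15],[0,0,0.06],[0,0,0.03],[0,0,0.02],[0,0,0.01],[0,0,0],[0,0,0]],"twist":[[0,0,0],[0,0,0],[0,0,0],[0,0,0],[0,0,0],[0,0,0],[0,0,0],[0,0,0],[0,0,0]]}'; python3 go.py "[463.3,258,30]"
```

```text
clock: 26.25
eef_pos: [462.9, 258.3, 31.8]
tool_rot: [3.141, 0.0, 3.02]
force: [-0.1, 0.9, -0.6]
width: 42.8
gripper_force: 61.2
[463.3,258,30] -> tool shift /100mm [-0.004 -0.003  0.018]
pos [462.9 258.3  31.8] rot [3.141 0.    3.02 ] w 42.8 t 26.25
```

```bash
python3 -m jog '{"claw":[0,0,0,0.8,0.8,0.8,0.8,0.8,0.8,0.8,0.8,0.8],"xyz":[[0,0,0.015],[0,0,0],[0,0,0],[0,0,0],[0,0,0],[0,0,0],[0,0,0],[0,0,-0.1],[0,0,-0.4],[0,0,-0.4],[0,0,-0.4],[0,0,0]],"twist":[[0,0,0],[0,0,0],[0,0,0],[0,0,0],[0,0,0],[0,0,0],[0,0,0],[0,0,0],[0,0,0],[0,0,0],[0,0,0],[0,0,0]]}'; python3 go.py "[483.8,-95,130]"
```

```text
clock: 27.75
eef_pos: [464.8, 259.5, 163.7]
tool_rot: [3.137, 0.006, 3.02]
force: [0.6, 0.2, -0.2]
width: 68.1
gripper_force: 0.0
[483.8,-95,130] -> tool shift /100mm [-0.617 -3.498  0.325]
pos [464.8 259.5 163.7] rot [3.137 0.006 3.02 ] w 68.1 t 27.75
```

```bash
python3 -m jog '{"claw":[0.85,0.85,0.85,0.85,0.85,0.85,0.85,0.85,0.85,0.85,0.85,0.85],"xyz":[[-0.06,-0.35,0],[-0.06,-0.35,0],[-0.06,-0.35,0],[-0.06,-0.35,0],[-0.06,-0.35,0],[-0.06,-0.35,0],[-0.06,-0.35,0],[-0.06,-0.35,0],[-0.06,-0.35,0.16],[-0.06,-0.35,0.16],[0,0,0],[0,0,0]],"twist":[[0,0,0],[0,0,0],[0,0,0],[0,0,0],[0,0,0],[0,0,0],[0,0,0],[0,0,0],[0,0,0],[0,0,0],[0,0,0],[0,0,0]]}'; python3 go.py "[483.8,-95,38]"
python3 - <<'E'
from h import *
# where the egg cup stands against the plate, and the egg
for n in("scene","top"):
    im=grab(n); print(n,[(np.round(back(im,[[d["rect"][0]+d["rect"][2]/2-.5,d["rect"][1]+d["rect"][3]/2-.5]],54 if k=="egg" else 36),1).tolist(),round(d["score"],2)) for k in("egg","egg_cup") for d in optics.boxes_of(n,k)][:4])
    cv2.imwrite(f"pics/{n}3.png",im["color"][:,:,::-1])
a=cv2.imread("pics/scene3.png")[200:370,270:470]; cv2.imwrite("pics/s3.png",cv2.resize(a,None,fx=3,fy=3,interpolation=2))
E
```

```text
clock: 29.25
eef_pos: [479.7, -95.6, 127.8]
tool_rot: [3.141, -0.001, 3.021]
force: [-0.0, 0.2, 0.2]
width: 72.5
gripper_force: 0.0
[483.8,-95,38] -> tool shift /100mm [-0.04   0.01   0.898]
pos [479.7 -95.6 127.8] rot [ 3.141e+00 -1.000e-03  3.021e+00] w 72.5 t 29.25
scene [([[484.7, -96.2]], 0.75), ([[456.6, 254.5]], 0.68)]
top [([[496.6, 234.1]], 0.54), ([[473.6, 262.4]], 0.61)]
```

View pics/s3.png

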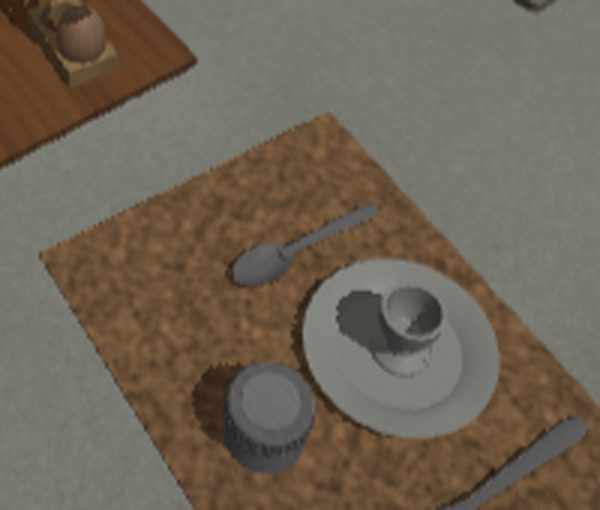

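The egg cup stands upright on the plate: rim centre about (412,313), foot about (402,362). The teaspoon lies right of the plate and the tin behind it. Now I grasp the egg.

```bash
python3 - <<'E'
from h import *
im=grab("scene")
print("rim",back(im,[[270+412/3-.3,200+313/3-.3]],62),"foot",back(im,[[270+403/3-.3,200+359/3-.3]],8))
for n,bx,sb in(("scene",[369,287,68,63],None),("top",[213,168,39,44],None)):
    c=cv2.imread(f"pics/{n}3.png"); im=grab(n); hsv=cv2.cvtColor(c,cv2.COLOR_BGR2HSV).astype(int); g=(hsv[:,:,1]<85)&(hsv[:,:,2]>55)
    b=[345,267,53,28] if n=="scene" else [245,158,15,44]
    m=comp(g,b); w=back(im,np.argwhere(m)[:,::-1].astype(float),8); a=np.linalg.svd(w-w.mean(0))[2][0]; a*=np.sign(a[0]); s=(w-w.mean(0))@a
    print(n,"tsp",np.round(w.mean(0)+a*(s.max()+s.min())/2,1),"len",round(s.max()-s.min(),1),"yaw",round(np.arctan2(a[1],a[0]),3))
E
python3 -m jog '{"claw":[0.85,0.85,0.85,0.85,0.85,0.85,0.85],"xyz":[[-0.04,0,0.3],[0,0,0.3],[0,0,0.2],[0,0,0.07],[0,0,0.03],[0,0,0],[0,0,0]],"twist":[[0,0,0],[0,0,0],[0,0,0],[0,0,0],[0,0,0],[0,0,0],[0,0,0]]}'; python3 go.py "[484,-95,39]"
```

```text
rim [[464.63807891 260.2858801 ]] foot [[466.22524668 266.14545286]]
scene tsp [452.3 152.8] len 132.8 yaw -0.154
top tsp [466.5 213.3] len 121.4 yaw 0.03
clock: 30.58
eef_pos: [484.5, -97.0, 38.8]
tool_rot: [-3.142, 0.001, 3.02]
force: [-0.3, 0.2, 0.5]
width: 72.7
gripper_force: 0.0
[484,-95,39] -> tool shift /100mm [ 0.008  0.019 -0.002]
pos [484.5 -97.   38.8] rot [-3.142e+00  1.000e-03  3.020e+00] w 72.7 t 30.57
```

```bash
python3 -m jog '{"claw":[0.85,0,0,0,0,0,0,0],"xyz":[[0.005,0.017,0],[0,0,0],[0,0,0],[0,0,0],[0,0,0],[0,0,0],[0,0,0],[0,0,0]],"twist":[[0,0,0],[0,0,0],[0,0,0],[0,0,0],[0,0,0],[0,0,0],[0,0,0],[0,0,0]]}'; python3 go.py; python3 -m jog '{"claw":[0,0,0,0,0,0],"xyz":[[0,0,-0.1],[0,0,-0.3],[0,0,-0.4],[0,0,-0.4],[0,0,-0.2],[0,0,0]],"twist":[[0,0,0],[0,0,0],[0,0,0],[0,0,0],[0,0,0],[0,0,0]]}'; python3 go.py "[463,259,150]"
```

```text
clock: 31.58
eef_pos: [483.7, -95.7, 38.5]
tool_rot: [-3.141, 0.0, 3.02]
force: [-1.6, -1.5, 6.0]
width: 40.6
gripper_force: 59.9
pos [483.7 -95.7  38.5] rot [-3.141  0.     3.02 ] w 40.6 t 31.57
clock: 32.33
eef_pos: [484.7, -95.1, 179.7]
tool_rot: [3.142, 0.004, 3.02]
force: [0.8, -0.6, -0.5]
width: 40.8
gripper_force: 60.7
[463,259,150] -> tool shift /100mm [0.646 3.489 0.295]
pos [484.7 -95.1 179.7] rot [3.142 0.004 3.02 ] w 40.8 t 32.33
```

```bash
python3 -m jog '{"claw":[0,0,0,0,0,0,0,0,0,0,0,0],"xyz":[[0.05,0.3,0],[0.06,0.35,0],[0.07,0.35,0],[0.07,0.35,0],[0.07,0.35,0],[0.07,0.35,0],[0.07,0.35,0],[0.07,0.35,0],[0.06,0.35,0.2],[0.06,0.35,0.2],[0,0.04,0.2],[0,0,0.1]],"twist":[[0,0,0],[0,0,0],[0,0,0],[0,0,0],[0,0,0],[0,0,0],[0,0,0],[0,0,0],[0,0,0],[0,0,0],[0,0,0],[0,0,0]]}';  python3 -m jog '{"claw":[0,0,0],"xyz":[[0,0,0],[0,0,0],[0,0,0]],"twist":[[0,0,0],[0,0,0],[0,0,0]]}'; python3 go.py "[463,258.3,62]"
python3 - <<'E'
from h import *
im=grab("scene"); c=im["color"][230:350,340:460,::-1]; cv2.imwrite("pics/s4.png",cv2.resize(c,None,fx=4,fy=4,interpolation=2))
print("egg px for cup-centred egg at +45:",proj(im,[[463,258.3,109],[463,258.3,62]])-[340,230])
E
```

```text
clock: 33.83
eef_pos: [459.9, 259.0, 105.9]
tool_rot: [-3.139, -0.003, 3.022]
force: [-0.4, 0.0, -0.7]
width: 40.9
gripper_force: 60.7
clock: 34.2
eef_pos: [462.0, 258.9, 108.8]
tool_rot: [3.141, 0.001, 3.019]
force: [-0.3, -0.8, -0.6]
width: 41.0
gripper_force: 60.8
[463,258.3,62] -> tool shift /100mm [-0.01  -0.005  0.468]
pos [462.  258.9 108.8] rot [3.141e+00 1.000e-03 3.019e+00] w 41.0 t 34.2
egg px for cup-centred egg at +45: [[71.15796048 60.5375747 ]
 [66.85077573 72.90225676]]
```

View pics/s4.png

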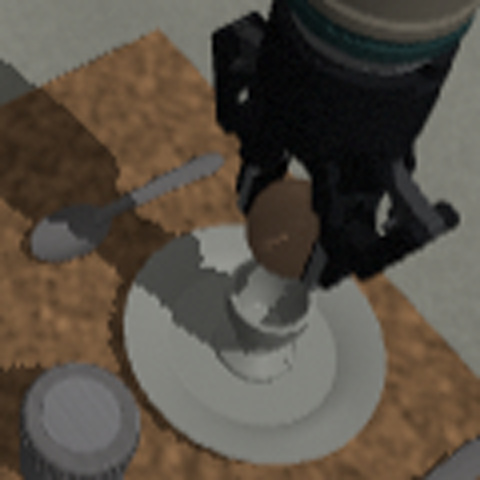

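The egg hangs above the egg cup: egg centre about (283,230), rim centre about (270,293). It may be a few mm off along x, so I'm measuring the edges.

```bash
python3 - <<'E'
from h import *
im=grab("scene"); I=im["color"].astype(int)
for v in (284,286,288,290): print(v,[(u,*I[v,u][[0,2]]) for u in range(398,422)])
for dx in(0,4,8):
    P=proj(im,revol(EGG[0],462+dx,258.9,122.3)); print("egg",dx,P.min(0),P.max(0))
for dx in(0,4): P=proj(im,revol([(22.5,62)],463+dx,258.3,0)); print("rim",dx,P.min(0),P.max(0))
for v in (301,303,305): print(v,[(u,*I[v,u][[0,2]]) for u in list(range(393,402))+list(range(412,422))])
E
```

```text
284 [(398, np.int64(98), np.int64(51)), (399, np.int64(100), np.int64(52)), (400, np.int64(111), np.int64(57)), (401, np.int64(62), np.int64(33)), (402, np.int64(53), np.int64(31)), (403, np.int64(53), np.int64(31)), (404, np.int64(55), np.int64(33)), (405, np.int64(57), np.int64(34)), (406, np.int64(58), np.int64(33)), (407, np.int64(59), np.int64(36)), (408, np.int64(58), np.int64(35)), (409, np.int64(61), np.int64(38)), (410, np.int64(62), np.int64(37)), (411, np.int64(62), np.int64(36)), (412, np.int64(64), np.int64(40)), (413, np.int64(66), np.int64(41)), (414, np.int64(69), np.int64(44)), (415, np.int64(70), np.int64(44)), (416, np.int64(69), np.int64(43)), (417, np.int64(65), np.int64(39)), (418, np.int64(65), np.int64(39)), (419, np.int64(39), np.int64(26)), (420, np.int64(7), np.int64(9)), (421, np.int64(8), np.int64(8))]
286 [(398, np.int64(122), np.int64(103)), (399, np.int64(120), np.int64(102)), (400, np.int64(123), np.int64(104)), (401, np.int64(87), np.int64(67)), (402, np.int64(49), np.int64(29)), (403, np.int64(53), np.int64(32)), (404, np.int64(55), np.int64(34)), (
[... 3934 characters left out ...]
p.int64(117))]
305 [(393, np.int64(74), np.int64(70)), (394, np.int64(73), np.int64(71)), (395, np.int64(73), np.int64(70)), (396, np.int64(61), np.int64(57)), (397, np.int64(52), np.int64(50)), (398, np.int64(119), np.int64(116)), (399, np.int64(126), np.int64(121)), (400, np.int64(120), np.int64(115)), (401, np.int64(123), np.int64(119)), (412, np.int64(57), np.int64(55)), (413, np.int64(55), np.int64(53)), (414, np.int64(53), np.int64(50)), (415, np.int64(53), np.int64(50)), (416, np.int64(53), np.int64(50)), (417, np.int64(96), np.int64(93)), (418, np.int64(132), np.int64(128)), (419, np.int64(118), np.int64(113)), (420, np.int64(120), np.int64(116)), (421, np.int64(119), np.int64(116))]
```

Edges match the model (egg left edge at 401, rim left edge at 396), so the egg is over the cup. Lowering and releasing.

```bash
python3 -m jog '{"claw":[0,0,0,0,0,0,0,0,0],"xyz":[[-0.01,-0.005,0.2],[0,0,0.12],[0,0,0.06],[0,0,0.04],[0,0,0.02],[0,0,0.01],[0,0,0.01],[0,0,0],[0,0,0]],"twist":[[0,0,0],[0,0,0],[0,0,0],[0,0,0],[0,0,0],[0,0,0],[0,0,0],[0,0,0],[0,0,0]]}'; python3 go.py "[463,258.3,62]"
```

```text
clock: 35.42
eef_pos: [462.6, 259.4, 63.2]
tool_rot: [3.14, 0.001, 3.021]
force: [-1.6, 0.3, 7.2]
width: 41.0
gripper_force: 61.5
[463,258.3,62] -> tool shift /100mm [-0.005 -0.01   0.012]
pos [462.6 259.4  63.2] rot [3.140e+00 1.000e-03 3.021e+00] w 41.0 t 35.42
```

```bash
python3 -m jog '{"claw":[0.55,0.6,0.7,0.8,0.8,0.8,0.8,0.8,0.8,0.8,0.8,0.8],"xyz":[[0,0,0],[0,0,0],[0,0,0],[0,0,0],[0,0,0],[0,0,0],[0,0,-0.1],[0,0,-0.3],[0,0,-0.4],[0,0,-0.4],[0,0,-0.4],[0,0,0]],"twist":[[0,0,0],[0,0,0],[0,0,0],[0,0,0],[0,0,0],[0,0,0],[0,0,0],[0,0,0],[0,0,0],[0,0,0],[0,0,0],[0,0,0]]}'; python3 go.py "[474.2,-333.5,210]"
```

```text
clock: 36.92
eef_pos: [464.2, 259.8, 225.8]
tool_rot: [3.137, 0.006, 3.02]
force: [0.5, 0.2, -0.5]
width: 68.9
gripper_force: 0.0
[474.2,-333.5,210] -> tool shift /100mm [-0.818 -5.878  0.136]
pos [464.2 259.8 225.8] rot [3.137 0.006 3.02 ] w 68.9 t 36.92
```

```bash
python3 -m jog '{"claw":[1,1,1,1,1,1,1,1,1,1,1,1],"xyz":[[-0.05,-0.37,0],[-0.05,-0.37,0],[-0.05,-0.37,0],[-0.05,-0.37,0],[-0.05,-0.37,0],[-0.05,-0.37,0],[-0.05,-0.37,0],[-0.05,-0.37,0],[-0.05,-0.37,0],[-0.05,-0.37,0],[-0.05,-0.37,0],[-0.05,-0.37,0]],"twist":[[0,0,0],[0,0,0],[0,0,0],[0,0,0],[0,0,0],[0,0,0],[0,0,0],[0,0,0],[0,0,0],[0,0,0],[0,0,0],[0,0,0]]}';  python3 -m jog '{"claw":[1,1,1,1,1,1,1],"xyz":[[-0.05,-0.37,0],[-0.05,-0.37,0],[-0.05,-0.37,0],[-0.05,-0.37,0],[0,0,0],[0,0,0],[0,0,0]],"twist":[[0,0,0],[0,0,0],[0,0,0],[0,0,0],[0,0,0],[0,0,0],[0,0,0]]}'; python3 go.py "[474.2,-333.5,99]"
python3 - <<'E'
from h import *
im=grab("scene"); c=im["color"][230:350,340:460,::-1]; cv2.imwrite("pics/s5.png",cv2.resize(c,None,fx=4,fy=4,interpolation=2))
E
```

```text
clock: 38.42
eef_pos: [467.4, -190.4, 221.5]
tool_rot: [3.141, -0.001, 3.02]
force: [1.0, -0.0, 0.8]
width: 85.3
gripper_force: 0.0
clock: 39.3
eef_pos: [470.3, -337.2, 221.9]
tool_rot: [3.141, -0.001, 3.022]
force: [1.0, 0.3, 0.8]
width: 85.5
gripper_force: 0.0
[474.2,-333.5,99] -> tool shift /100mm [-0.035  0.04   1.229]
pos [ 470.3 -337.2  221.9] rot [ 3.141e+00 -1.000e-03  3.022e+00] w 85.5 t 39.3
```

View pics/s5.png

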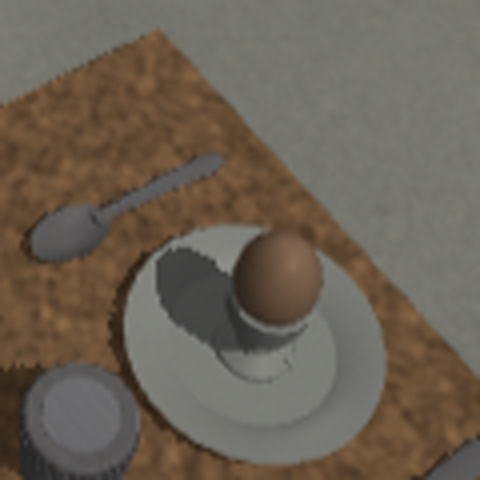

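The egg sits upright in the egg cup, at (278,278). Next I fetch the small cup.

```bash
python3 -m jog '{"claw":[1,1,1,1,1,1,1],"xyz":[[-0.035,0.03,0.4],[0,0,0.4],[0,0,0.25],[0,0,0.12],[0,0,0.05],[0,0,0],[0,0,0]],"twist":[[0,0,0],[0,0,0],[0,0,0],[0,0,0],[0,0,0],[0,0,0],[0,0,0]]}'; python3 go.py "[474.2,-334,98.5]"
```

```text
clock: 40.22
eef_pos: [474.5, -336.6, 101.1]
tool_rot: [-3.141, 0.002, 3.02]
force: [-1.1, 0.3, 0.5]
width: 85.4
gripper_force: 0.0
[474.2,-334,98.5] -> tool shift /100mm [0.006 0.025 0.026]
pos [ 474.5 -336.6  101.1] rot [-3.141e+00  2.000e-03  3.020e+00] w 85.4 t 40.23
```

```bash
python3 -m jog '{"claw":[1,1,0.7,0.6,0,0,0,0,0,0,0],"xyz":[[0,0.023,0.02],[0,0,0],[0,0,0],[0,0,0],[0,0,0],[0,0,0],[0,0,0],[0,0,0],[0,0,-0.05],[0,0,0],[0,0,0]],"twist":[[0,0,0],[0,0,0],[0,0,0],[0,0,0],[0,0,0],[0,0,0],[0,0,0],[0,0,0],[0,0,0],[0,0,0],[0,0,0]]}'; python3 go.py
```

```text
clock: 41.6
eef_pos: [474.1, -333.9, 103.0]
tool_rot: [3.142, -0.0, 3.02]
force: [0.1, -1.1, 0.4]
width: 60.0
gripper_force: 64.7
pos [ 474.1 -333.9  103. ] rot [ 3.142 -0.     3.02 ] w 60.0 t 41.6
```

```bash
python3 -m jog '{"claw":[0,0],"xyz":[[0,0,-0.04],[0,0,0]],"twist":[[0,0,0],[0,0,0]]}'; python3 - <<'E'
from h import *
im=grab("scene"); old=cv2.imread("pics/scene0.png")
for c in (old,im["color"][:,:,::-1]):
    h=cv2.cvtColor(np.ascontiguousarray(c),cv2.COLOR_BGR2HSV).astype(int); m=comp((abs(h[:,:,0]-115)<13)&(h[:,:,1]>120),[237,138,28,40])
    r=np.argwhere(m); print("rows",r[:,0].min(),r[:,0].max(),"cols lower",[ (v,np.argwhere(m[v])[[0,-1],0].tolist()) for v in(156,162,168,174,176)])
E
```

```text
clock: 41.85
eef_pos: [474.4, -334.1, 107.3]
tool_rot: [-3.141, 0.0, 3.02]
force: [0.3, 0.3, -1.0]
width: 60.4
gripper_force: 64.7
rows 137 177 cols lower [(156, [237, 263]), (162, [239, 262]), (168, [242, 262]), (174, [244, 260]), (176, [246, 258])]
rows 134 177 cols lower [(156, [237, 263]), (162, [239, 262]), (168, [242, 262]), (174, [244, 261]), (176, [246, 258])]
```

```bash
python3 -m jog '{"claw":[0,0,0,0,0,0,0,0,0,0,0,0],"xyz":[[0,0,-0.2],[0,0,-0.3],[0,0,-0.35],[0,0,-0.35],[0,0,-0.2],[0,0,0],[-0.03,0.3,0],[-0.03,0.37,0],[-0.03,0.37,0],[-0.03,0.37,0],[-0.03,0.37,0],[-0.03,0.37,0]],"twist":[[0,0,0],[0,0,0],[0,0,0],[0,0,0],[0,0,0],[0,0,0],[0,0,0],[0,0,0],[0,0,0],[0,0,0],[0,0,0],[0,0,0]]}';  python3 -m jog '{"claw":[0,0,0,0,0,0,0,0,0,0,0,0],"xyz":[[-0.03,0.37,0],[-0.03,0.37,0],[-0.03,0.37,0],[-0.03,0.37,0],[-0.04,0.37,0],[-0.04,0.37,0],[-0.04,0.37,0],[0,0.07,0],[0,0,0.4],[0,0,0.3],[0,0,0],[0,0,0]],"twist":[[0,0,0],[0,0,0],[0,0,0],[0,0,0],[0,0,0],[0,0,0],[0,0,0],[0,0,0],[0,0,0],[0,0,0],[0,0,0],[0,0,0]]}'; python3 go.py "[573.6,139.2,81]"
```

```text
clock: 43.4
eef_pos: [517.4, -121.4, 245.6]
tool_rot: [3.141, -0.002, 3.02]
force: [-0.9, 0.2, 0.1]
width: 60.0
gripper_force: 64.9
clock: 44.9
eef_pos: [574.6, 138.1, 177.6]
tool_rot: [3.141, 0.001, 3.02]
force: [-0.0, -0.7, -1.1]
width: 60.6
gripper_force: 65.0
[573.6,139.2,81] -> tool shift /100mm [0.012 0.01  0.966]
pos [574.6 138.1 177.6] rot [3.141e+00 1.000e-03 3.020e+00] w 60.6 t 44.9
```

```bash
python3 -m jog '{"claw":[0,0,0,0,0,0,0,0,0],"xyz":[[0.012,0.01,0.35],[0,0,0.3],[0,0,0.15],[0,0,0.1],[0,0,0.03],[0,0,0.015],[0,0,0.01],[0,0,0],[0,0,0]],"twist":[[0,0,0],[0,0,0],[0,0,0],[0,0,0],[0,0,0],[0,0,0],[0,0,0],[0,0,0],[0,0,0]]}'; python3 go.py "[573.6,139.2,79]"
python3 - <<'E'
from h import *
im=grab("scene"); cv2.imwrite("pics/s6.png",cv2.resize(im["color"][200:360,280:460,::-1],None,fx=3,fy=3,interpolation=2))
E
```

```text
clock: 46.02
eef_pos: [573.2, 139.6, 81.8]
tool_rot: [3.141, 0.0, 3.02]
force: [0.1, 0.2, 0.2]
width: 60.3
gripper_force: 65.0
[573.6,139.2,79] -> tool shift /100mm [-0.004 -0.004  0.028]
pos [573.2 139.6  81.8] rot [3.141 0.    3.02 ] w 60.3 t 46.02
```

View pics/s6.png

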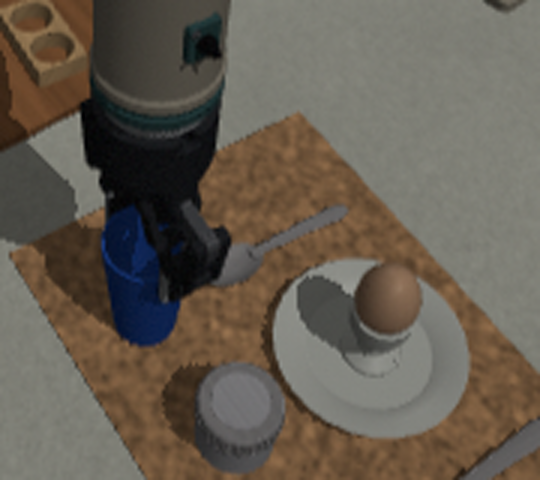

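The cup is just above its place, with its foot at (145,340), upright and in line with the spoon. Lowering to contact.

```bash
python3 -m jog '{"claw":[0,0,0,0,0],"xyz":[[0,0,0.01],[0,0,0.01],[0,0,0.005],[0,0,0],[0,0,0]],"twist":[[0,0,0],[0,0,0],[0,0,0],[0,0,0],[0,0,0]]}'
```

```text
clock: 46.7
eef_pos: [573.1, 139.6, 79.1]
tool_rot: [-3.142, -0.0, 3.02]
force: [-0.2, -0.3, -0.3]
width: 60.3
gripper_force: 65.0
```

```bash
python3 -m jog '{"claw":[0,0,0,0,0],"xyz":[[0,0,0.01],[0,0,0.005],[0,0,0],[0,0,0],[0,0,0]],"twist":[[0,0,0],[0,0,0],[0,0,0],[0,0,0],[0,0,0]]}'
```

```text
clock: 47.32
eef_pos: [573.7, 139.7, 78.8]
tool_rot: [3.141, 0.001, 3.02]
force: [-1.2, -0.3, 7.8]
width: 60.8
gripper_force: 65.8
```

Contact. Release, raise, and check.

```bash
python3 -m jog '{"claw":[0.8,0.9,0.95,0.95,0.95,0.95,0.95,0.95,0.95,0.95,0.95,0.95],"xyz":[[0,0,0],[0,0,0],[0,0,0],[0,0,0],[0,0,-0.1],[0,0,-0.3],[0,0,-0.4],[0,0,-0.4],[0,0,-0.3],[0,-0.4,0],[0,-0.4,0],[0,-0.4,0]],"twist":[[0,0,0],[0,0,0],[0,0,0],[0,0,0],[0,0,0],[0,0,0],[0,0,0],[0,0,0],[0,0,0],[0,0,0],[0,0,0],[0,0,0]]}'; python3 -m jog '{"claw":[0.95,0.95,0.95,0.95,0.95,0.95],"xyz":[[0,-0.4,0],[0,-0.4,0],[0,-0.4,0],[0,-0.4,0],[0,0,0],[0,0,0]],"twist":[[0,0,0],[0,0,0],[0,0,0],[0,0,0],[0,0,0],[0,0,0]]}'
python3 - <<'E'
from h import *
im=grab("top"); cv2.imwrite("pics/t7.png",cv2.resize(im["color"][120:240,170:310,::-1],None,fx=4,fy=4,interpolation=2))
s=grab("scene"); cv2.imwrite("pics/s7.png",cv2.resize(s["color"][200:400,280:500,::-1],None,fx=3,fy=3,interpolation=2))
pos={}
for n,c in(("top",im),("scene",s)):
    H,S,V=[c["hsv"][:,:,i] for i in range(3)]
    for k,pr in(("cup",CUP),):
        q=proj(c,revol(pr[0],573.5,139.5,3)); a,b=q.min(0),q.max(0)
        m=comp((abs(H-115)<13)&(S>120),[*a,*(b-a)]); p,A=fit(c,m,pr,3); print(n,k,np.round(p,1),A)
    g=(S<85)&(V>55)
    for k,pr,xy,z in(("tin",TIN,(584,244.5),3),("plate",PLATE,(462.7,259),3),("tsp",None,(450,154),3)):
        q=proj(c,revol([(22,0),(22,5)] if k=="tsp" else pr[0],*xy,z)); a,b=q.min(0),q.max(0)
        if k=="tsp":
            e=proj(c,[[450+68,146,8],[382,162,8],[450,170,8],[450,138,8]]); a,b=e.min(0),e.max(0)
            m=comp(g,[*a,*(b-a)]); w=back(c,np.argwhere(m)[:,::-1].astype(float),8); v=np.linalg.svd(w-w.mean(0))[2][0]; v*=np.sign(v[0]); t=(w-w.mean(0))@v
            print(n,"tsp",np.round(w.mean(0)+v*(t.max()+t.min())/2,1),"len",round(t.max()-t.min(),1),"yaw",round(np.arctan2(v[1],v[0]),3))
        else:
            m=comp(g,[*a,*(b-a)]); p,A=fit(c,m,pr,z); print(n,k,np.round(p,1),A)
E
```

```text
clock: 48.82
eef_pos: [558.4, 19.3, 228.5]
tool_rot: [3.142, 0.001, 3.021]
force: [0.3, -1.1, 0.1]
width: 81.2
gripper_force: 0.0
clock: 49.58
eef_pos: [539.4, -137.5, 228.1]
tool_rot: [3.141, 0.001, 3.021]
force: [-0.5, -0.1, 0.1]
width: 80.9
gripper_force: 0.0
top cup [574.5 142.8] 303.0
top tin [583.5 250.9] 232.0
top plate [462.3 258.8] 1225.0
top tsp [451.9 156.3] len 133.9 yaw -0.128
scene cup [574.3 140. ] 1101.0
scene tin [575.9 243.5] 816.0
scene plate [468.3 260.6] 2691.0
scene tsp [452.3 152.8] len 132.8 yaw -0.153
```

View pics/t7.png

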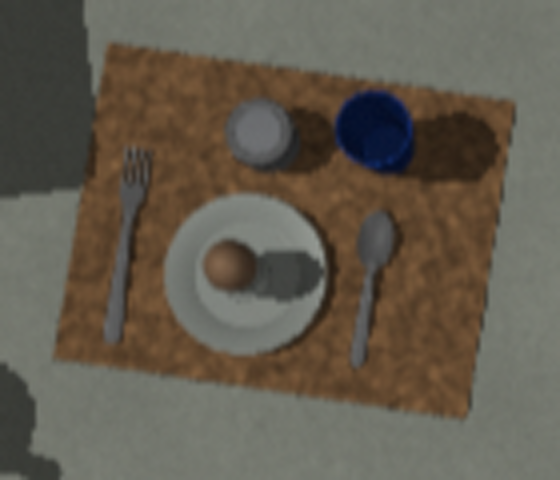

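View pics/s7.png

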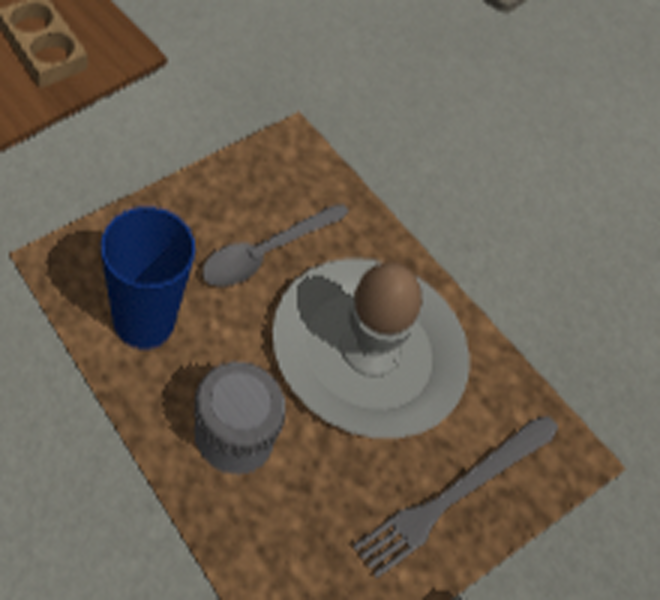

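In both final views the egg stands in its cup at the middle of the plate. The teaspoon is to the right with its bowl away from the robot, the cup straight behind it, and the tin behind the plate. Measured positions are well inside the limits.

```bash
python3 -c "from cell import order; print(order.finish_job())"
```

```text
the job is handed in; nothing more can be done
None
```

The breakfast place is laid and the job handed in at about 50 s on the robot clock; the last camera check put everything within the limits, but the judge's verdict was not shown.

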